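# Seat the brew timer in its sloping stand and slide the keeper home

## Robot

A 7-joint arm with a two-finger parallel gripper is mounted at the origin on the work surface; the furniture and walls round the work are solid. World frame = base frame: x ahead of the robot, y to its left, z up, the work surface at z = 0. Lengths are in m, angles in rad, forces in N, time in s.
With the tool pointing down it reaches from about 0.4 to 0.9 m from the base axis. Payload 5.5 kg.
Tool frame: the origin (TCP) lies midway between the tips of the shut fingers; the grasp point (between the pads) lies 19 mm behind it (manip.grip_depth is the distance from the TCP to the grasp point, in m); z points along the fingers, x is the direction in which the jaws open and shut, and the axes are right-handed (so a half turn about z gives the same grasp; the last joint's range is limited). The gripper opens to 92 mm and grips with 3 to 60 N. Pads are 19 mm wide; open, the fingers measure 130 mm over their backs; the gripper's body (75 mm by 190 mm) begins 47 mm behind the grasp point.
Start: joints at [1.48, 0.501, -0.427, 1.55, 0.221, 1.138, -0.21], TCP at [0.225, -0.61, 0.227] pointing down, gripper open.
Joint ranges: [-2.88, 2.88], [-0.31, 2.03], [-1.54, 1.56], [0.2, 2.42], [-1.41, 4.55], [0.19, 2.02], [-2.57, 2.57]. Speed limits (rad/s): [2.57, 2.57, 3.14, 3.14, 3.14, 3.14, 3.14].

## Interface

Orientations are given as a unit quaternion [x, y, z, w].
In Python, from bench import manip, effector, viewer gives the robot as it stands. Calls block until the motion is done:
- manip.move_pose(position, orientation): joint-space move of the TCP to a pose.
- manip.servo_line(position, ori=None, vel=0.15): straight line of the TCP; ori=None keeps the orientation; vel is the mean speed in m/s.
- manip.movej(angles): joint-space move.
- effector.open_jaws() and effector.close(f_grip=None): open the fingers fully, or close them until they stop; f_grip is the grip in N (None keeps the last).
- manip.sleep(seconds).
- manip.solve_ik(position, orientation): joint angles nearest the present ones, or None.
- viewer.get_image(name): name is "scene" or "top" or "wrist"; returns the picture (400x640x3 uint8, red, green, blue); there is no depth.
- viewer.get_calibration(name): a dict with "vfov" (degrees; the focal length in pixels is half the picture's height over the tangent of half this angle, whatever the lens; pixels are square), "cx", "cy" (the principal point, pixels), "dist_coeffs" ([k1, k2, p1, p2, k3] as OpenCV has them; the pictures are not rectified), "eye" and "attitude" of the camera in the world. Camera axes: x right, y down, z forward; pixel columns grow to the right and rows downward; lengths in m; the calibration is good to about 2 mm. A picture is of the moment at which its call begins: read the wrist's pose just before it. get_calibration takes no time and is no camera call; for the wrist camera it gives the pose at the moment of the call.
A pose or a line that the arm cannot do raises manip.PlanningError and nothing moves.
- manip.hand_in(): hands the job in, once; it reports no verdict.
Readings, each from a call of its own:
- manip.current_clock(): time.
- manip.current_q(): joint angles.
- manip.current_joint_velocities(): joint speeds.
- manip.current_tau(): joint torques, N m.
- manip.current_tool_pos(): TCP position.
- manip.current_tcp_rot(): TCP orientation.
- manip.current_force(): force on the tool from outside, world axes, zero at the start.
- manip.current_wrist_torque(): the same for the moment, N m.
- manip.current_finger_gap(): finger opening in m.
Only numpy, scipy, OpenCV 4.12 (cv2) and the standard library are available. Lean on these libraries where they do the work, as an engineer would, in place of code of your own. Each camera call takes 0.05 s, during which the arm holds its last target. There are 200 camera calls.

## Task

Put the loose kitchen timer (not the second one standing in the far right corner of the table) back in its sloping stand: lay it gently, without dropping it, face up, flat and square into the pocket, with the display on the upper side and the row of buttons on the lower side. Then slide the stand's keeper fully home over the timer's edge, and leave the other things on the table where they are.

Things in the scene. Friction and masses are not known exactly. Their poses are not given: they have to be found in the camera images.
- timer: White kitchen timer, a flat box 58 mm (x) by 66 mm (y) by 20 mm high (22 mm over its display and buttons), 0.09 kg, lying face up right of the stand (a twin in the far right table corner is not part of the job). Origin: centre of its underside. Its z points out of the face, its x points from the row of buttons towards the display edge. Grip it across the 58 mm (along its x).
- stand: The timer stand, fixed to the table: dark steel foot plate 130 x 140 x 14 mm, an aluminium neck and a black sloping cradle. Origin: on the table straight below the middle of the pocket floor; z up, x horizontal away from the low edge of the cradle, y towards the keeper's side. The foot reaches from x = -43 to +87 mm and from y = -58 to +82 mm.
- cradle: Black cradle, sloping 25 deg. Origin: centre of the pocket floor, 68 mm above the table; x up the slope, y to the keeper, z square out of the floor. Pocket 62 (x) by 70 mm (y), 2 mm to spare all round; walls 8 mm thick, 6 mm high, lips flaring out to 9.5 mm. Upper and lower walls have a 52 mm finger gap in the middle; floor ends at x = +-31 mm. Timer home = its origin and axes on the cradle's.
- keeper (a joint): The keeper, a small aluminium bracket with an upright round knob, sliding along the cradle's y beside the pocket: 0 = home (its plate, 4 mm thick with its underside 25 mm above the pocket floor, reaches 9 mm over the timer's edge), 0.030 = fully back. Starts clear of the pocket at 0.018 to 0.030; stays where it is left, moves with about 2 N.
- keeper_knob (a point): Centre of the top of the keeper's dark ribbed knob, 16 mm in diameter and 22 mm tall, standing along the cradle's z on the keeper's plate (28 mm wide along the cradle's x). In the cradle's frame it lies at x = 0, y = 56 mm + the joint value, z = 51 mm.
- blind_basket: Bystander: round steel filter basket with a rim, 70 mm wide, 24 mm high, loose. Origin: centre of its underside.
- cup_lid: Bystander: round white cup lid, 94 mm wide, 13 mm high, loose. Origin: centre of its underside.
- teaspoon: Bystander: steel teaspoon lying along its x, 132 x 26 x 9 mm, loose. Origin: centre of its underside.

How it is judged:
On the way:
1. the timer lies face up, flat and square in the pocket, display side up the slope (x of timer in the frame of cradle between -0.004 and 0.004 m and y of timer in the frame of cradle between -0.004 and 0.004 m and z of timer in the frame of cradle between -0.0025 and 0.0025 m and angle between the z axis of timer and the z axis of cradle, either way round below 0.06 rad and angle between the x axis of timer and the x axis of cradle, either way round below 0.09 rad and angle between timer's own x axis and vertical below 1.3 rad and angle between timer's own z axis and vertical below 1 rad), for 0.2 s.
At the end, for the whole second after the job is handed in: the timer lies at rest face up in the pocket, display side up the slope, its underside within 2.5 mm of the pocket floor and flat to 3.4 degrees, within 4 mm of the pocket's middle and square to 5 degrees, and the keeper is within 4 mm of home (all of step 1 and value of joint keeper below 0.004 m and linear speed of timer below 0.02 m/s); the robot touches nothing.
It fails at once if the timer is dropped or tipped into the stand (let go of near the pocket, it moves faster than 0.5 m/s or swings faster than 9 rad/s) (distance between timer and cradle below 0.07 m and contact force between timer and the fingers below 0.5 N and (linear speed of timer above 0.5 m/s or angular speed of timer above 9 rad/s)).
It fails at once if the steel basket, the cup lid or the teaspoon is moved by more than 25 mm (distance of any of blind_basket, cup_lid, teaspoon from where it was at the start of the episode above 0.025 m).
It also fails if it takes over 45 s, if anything falls off the work surface, if the arm or the gripper's body presses on something with over 40 N, if the wrist force passes 120 N, or if a joint passes its speed limit or range.

## Working session

There is one attempt and no reset: what is moved stays moved. The work goes in short steps, each a Python script; the robot and the scene stay as the last script left them, time stands still between calls to the robot, and variables do not carry over. Pictures are saved under pics/ and viewed, about 8 in all and at most 12, crops included, and the job is handed in when it is done.

```bash
mkdir -p pics; ls
cat > h.py <<'E'
import numpy as np, cv2
from scipy.spatial.transform import Rotation as R
from bench import manip, effector, viewer
def cal(n):
    c=viewer.get_calibration(n); f=200/np.tan(np.radians(c['vfov'])/2)
    K=np.array([[f,0,c['cx']],[0,f,c['cy']],[0,0,1]]); return c,K,np.array(c['dist_coeffs'],float)
def att(c):
    a=np.array(c['attitude'],float); return a if a.shape==(3,3) else R.from_quat(a).as_matrix()
def ray(c,K,D,px):
    u=cv2.undistortPoints(np.array(px,float).reshape(-1,1,2),K,D).reshape(-1,2)
    return np.c_[u,np.ones(len(u))]@att(c).T
def onplane(n,px,z,C=None):
    c,K,D=C or cal(n); d=ray(c,K,D,px); e=np.array(c['eye']); return e+d*((np.asarray(z)-e[2])/d[:,2])[:,None]
def proj(n,P,C=None):
    c,K,D=C or cal(n); A=att(c).T; rv=cv2.Rodrigues(A)[0]; t=-A@np.array(c['eye'])
    return cv2.projectPoints(np.array(P,float).reshape(-1,1,3),rv,t,K,D)[0].reshape(-1,2)
def snap(n,f):
    im=viewer.get_image(n); cv2.imwrite(f'pics/{f}.png',cv2.cvtColor(im,cv2.COLOR_RGB2BGR)); return im
E
python3 - <<'E'
from h import *
for n in ['scene','top','wrist']:
    print(n,viewer.get_calibration(n)); snap(n,n+'0')
print(manip.current_tool_pos(),manip.current_tcp_rot(),manip.current_clock())
E
```

```text
pics
scene {'vfov': 46.7173723961288, 'cx': 326.218736054098, 'cy': 202.12285857501885, 'dist_coeffs': array([0.02444046, 0.        , 0.        , 0.        , 0.        ]), 'eye': array([-0.13336116,  0.50992238,  0.94413196]), 'attitude': array([-0.40389479,  0.82837241, -0.35400971,  0.15920198])}
top {'vfov': 45.55126965570062, 'cx': 316.6020442344075, 'cy': 201.25226779909622, 'dist_coeffs': array([0.03910456, 0.        , 0.        , 0.        , 0.        ]), 'eye': array([ 0.44484218, -0.02578844,  1.32863637]), 'attitude': array([ 0.71479274, -0.69859681,  0.01755926, -0.02693528])}
wrist {'vfov': 63.452910186960345, 'cx': 319.8476702596725, 'cy': 199.58485996031513, 'dist_coeffs': array([-0.01080126,  0.        ,  0.        ,  0.        ,  0.        ]), 'eye': array([ 0.29398732, -0.58302346,  0.38254948]), 'attitude': array([ 0.81261689, -0.56608072, -0.08006097,  0.1131223 ])}
[ 0.22498511 -0.60922396  0.22590309] [ 8.20524260e-01 -5.71611182e-01 -6.09755489e-04 -4.71571742e-04] 0.15
```

View pics/top0.png

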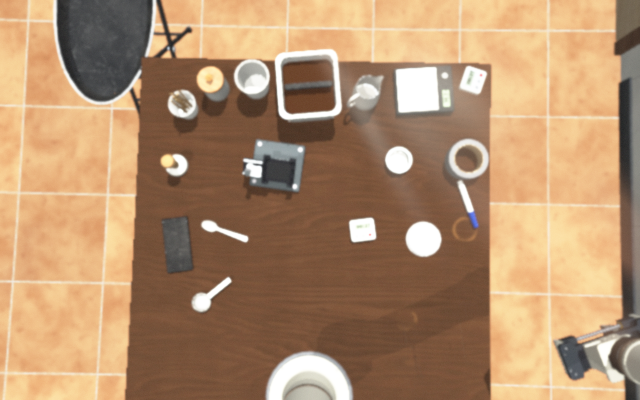

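View pics/scene0.png

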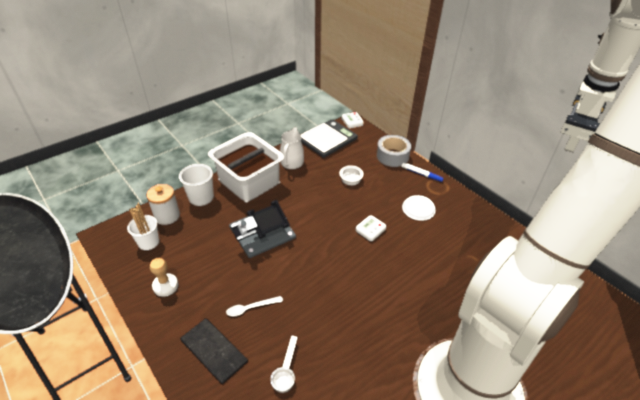

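The top view shows the timer at about (362,230), the stand at (277,167) with the keeper on its left (+y), the lid at (424,239), the basket at (399,160) and the spoon at (225,231). I'll zoom in on the timer and the stand.

Run:
```python
from h import *
t=cv2.imread('pics/top0.png'); s=cv2.imread('pics/scene0.png')
z=lambda a,x,y,w,h,k:cv2.resize(a[y:y+h,x:x+w],None,fx=k,fy=k,interpolation=cv2.INTER_CUBIC)
a=z(t,235,130,80,70,5); b=z(t,340,212,80,70,5) # scale 5 -> 400x350
c=z(s,222,195,80,50,5); d=z(s,350,205,80,50,5)
cv2.imwrite('pics/crop1.png',np.vstack([np.hstack([a,b]),np.hstack([c,d])]))
print(onplane('top',[(362,230),(424,239),(399,160),(225,231),(253,149),(303,142+6),(296,189),(250,185)],[.02,.013,.02,.005,.014,.014,.014,.014]).round(3))
g=cv2.cvtColor(t,cv2.COLOR_BGR2HSV); m=((g[...,2]>170)&(g[...,1]<60)).astype(np.uint8)
m2=np.zeros_like(m); m2[212:250,343:382]=m[212:250,343:382]
cs=max(cv2.findContours(m2,0,2)[0],key=cv2.contourArea); print(cv2.minAreaRect(cs),cv2.contourArea(cs))
P=onplane('top',cs.reshape(-1,2),.018)[:,:2]; print(cv2.minAreaRect((P*1000).astype(np.float32)))
```

```text
[[ 0.451 -0.134  0.02 ]
 [ 0.431 -0.304  0.013]
 [ 0.646 -0.232  0.02 ]
 [ 0.44   0.245  0.005]
 [ 0.669  0.173  0.014]
 [ 0.675  0.034  0.014]
 [ 0.56   0.05   0.014]
 [ 0.568  0.178  0.014]]
((362.1769104003906, 229.41543579101562), (22.698354721069336, 25.55115509033203), 82.87498474121094) 527.0
((452.73236083984375, -134.13754272460938), (62.07026672363281, 70.01921081542969), 8.46072769165039)
```

View pics/crop1.png

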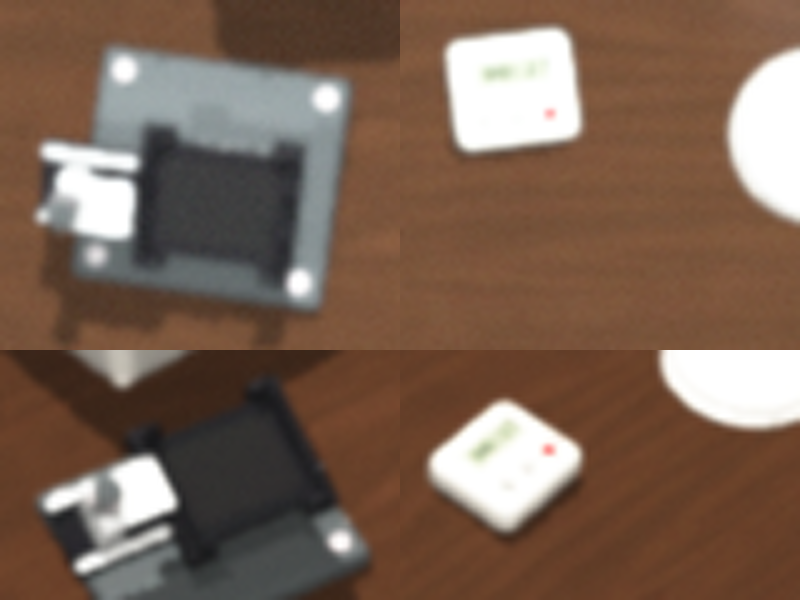

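```bash
cat >> h.py <<'E'
def standfit(P):  # corners order (+x+y),(+x-y),(-x-y),(-x+y) -> origin, yaw
    M=np.array([[87,82],[87,-58],[-43,-58],[-43,82]])/1000; P=np.asarray(P)[:,:2]
    a,b=M-M.mean(0),P-P.mean(0); th=np.arctan2((a[:,0]*b[:,1]-a[:,1]*b[:,0]).sum(),(a*b).sum())
    Rm=np.array([[np.cos(th),-np.sin(th)],[np.sin(th),np.cos(th)]]); o=P.mean(0)-Rm@M.mean(0)
    return o,th,(M@Rm.T+o-P)*1000
def toolq(yaw,tilt=0,flip=False): # jaws along yaw (x up the slope), tool z = -cradle z
    A=R.from_euler('z',yaw)*R.from_euler('y',-tilt)*R.from_euler('x',np.pi)
    if flip: A=A*R.from_euler('z',np.pi)
    return A.as_quat()
E
python3 - <<'E'
from h import *
P=onplane('top',[(256,139),(305,146),(299,192),(250,185)],[.014]*4)
o,th,r=standfit(P); print(o,np.degrees(th),r.round(1))
for fl in (0,1):
  for p,y,t in [((.45,-.134,.25),.148,0),((.45,-.134,.003),.148,0),((*o,.3),th,0),((*o,.15),th,np.radians(25)),((*o,.08),th,np.radians(25))]:
    q=manip.solve_ik(p,toolq(y,t,fl)); print(fl,p,None if q is None else np.round(q,2))
q=manip.solve_ik((.45,-.134,.2),toolq(.148)) is not None
t0=manip.current_clock(); manip.move_pose((.44,-.134,.25),toolq(.148,0,not q)); C=cal('wrist'); snap('wrist','w1'); print(manip.current_clock()-t0, C[0]['eye'])
np.save('C1.npy',np.array([C],dtype=object),allow_pickle=True)
E
```

```text
[0.60157695 0.09416633] -6.3853164642558164 [[-0.5  0.3]
 [ 0.7 -1.7]
 [ 0.3 -0.7]
 [-0.5  2. ]]
0 (0.45, -0.134, 0.25) [ 1.15  0.24 -1.03  1.95  0.23  1.08  0.16]
0 (0.45, -0.134, 0.003) [ 0.84  0.65 -0.74  2.12  0.75  0.64 -0.28]
0 (np.float64(0.601576949457676), np.float64(0.0941663332874487), 0.3) [ 0.62  0.62 -1.23  1.56  0.59  1.38 -0.78]
0 (np.float64(0.601576949457676), np.float64(0.0941663332874487), 0.15) [ 0.43  0.43 -0.87  2.09  1.04  0.59 -1.28]
0 (np.float64(0.601576949457676), np.float64(0.0941663332874487), 0.08) [ 0.25  0.51 -0.65  2.13  1.28  0.48 -1.53]
1 (0.45, -0.134, 0.25) [-0.73  0.2   1.09  2.   -0.2   1.06 -2.54]
1 (0.45, -0.134, 0.003) [ 0.04  0.53  0.23  2.15 -0.25  0.48 -2.54]
1 (np.float64(0.601576949457676), np.float64(0.0941663332874487), 0.3) [ 0.64  0.67 -1.3   1.56  0.65  1.42  2.32]
1 (np.float64(0.601576949457676), np.float64(0.0941663332874487), 0.15) [ 0.71  0.69 -1.3   2.09  1.33  0.89  1.7 ]
1 (np.float64(0.601576949457676), np.float64(0.0941663332874487), 0.08) [-0.99  0.59  0.85  2.17 -1.08  0.28 -2.56]
1.9417 [ 0.42897845 -0.06153684  0.40672476]
```

View pics/w1.png

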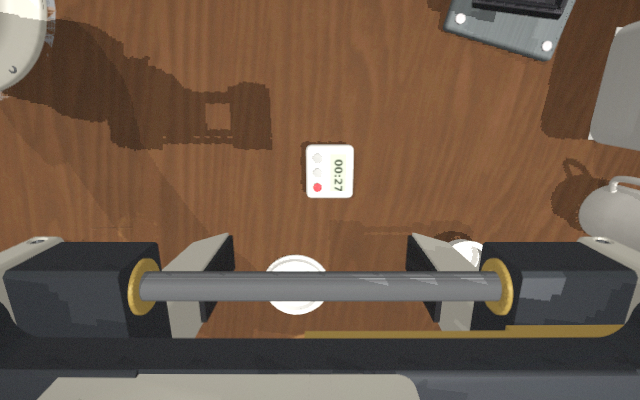

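```bash
cat >> h.py <<'E'
def timerpose(im,C,roi,z=.018):
    x,y,w,h=roi; g=cv2.cvtColor(im,cv2.COLOR_RGB2HSV)[y:y+h,x:x+w]
    m=((g[...,2]>140)&(g[...,1]<70)).astype(np.uint8)
    c=max(cv2.findContours(m,0,2)[0],key=cv2.contourArea).reshape(-1,2)+[x,y]
    return cv2.minAreaRect((onplane('wrist',c,z,C)[:,:2]*1000).astype(np.float32))
E
python3 - <<'E'
from h import *
C=cal('wrist'); print(manip.current_tool_pos(),manip.current_tcp_rot(),proj('wrist',[manip.current_tool_pos()],C))
im=cv2.cvtColor(cv2.imread('pics/w1.png'),cv2.COLOR_BGR2RGB)
print(timerpose(im,C,(290,130,80,80),.017))
print(onplane('wrist',[(548,58),(460,18),(547,46)],.014,C))
manip.move_pose((.58,.05,.33),toolq(-.111)); C=cal('wrist'); snap('wrist','w2')
print(C[0]['eye'],manip.current_clock())
np.savez('w2.npz',eye=C[0]['eye'],att=C[0]['attitude'])
E
```

```text
[ 0.44000615 -0.13536565  0.24994161] [ 9.97367423e-01  7.25134851e-02  5.52049024e-05 -1.23878619e-04] [[320.43126563 254.25453588]]
((451.2892761230469, -133.70556640625), (58.10794448852539, 65.67660522460938), 8.312747955322266)
[[0.67596972 0.02974055 0.014     ]
 [0.56676534 0.05433106 0.014     ]
 [0.67074935 0.04156856 0.014     ]]
[0.58781082 0.12272115 0.48585689] 3.1083
```

View pics/w2.png

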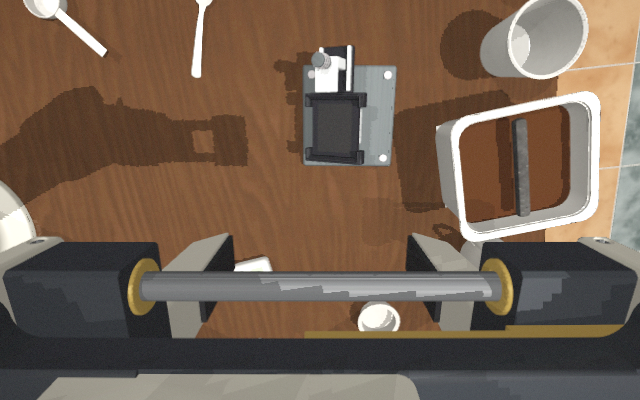

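The timer fit gives 58.1 x 65.7 mm, which matches its size. Its centre is (0.4513, -0.1337), with yaw 8.3° and the display towards +x. In w2 the stand's foot spans about (303,65) to (396,165), with the knob near (320,58). I'll enlarge that area.

Run:
```python
from h import *
im=cv2.imread('pics/w2.png')[35:180,275:415]
cv2.imwrite('pics/crop2.png',cv2.resize(im,None,fx=4,fy=4,interpolation=cv2.INTER_CUBIC))
```

```text
(no output)
```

View pics/crop2.png

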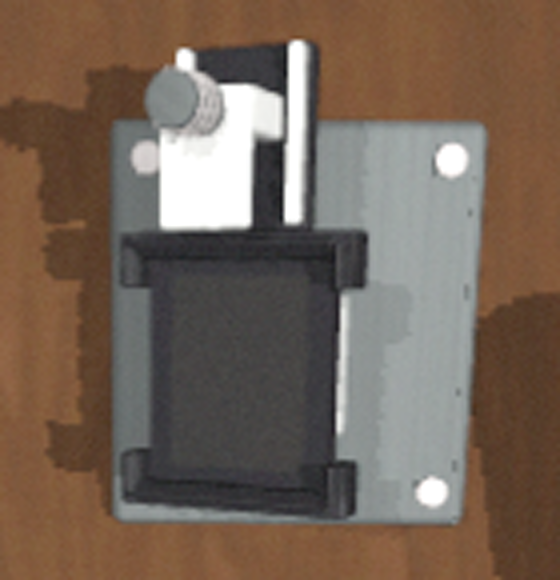

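```bash
cat >> h.py <<'E'
S=np.sin(np.radians(25)); Cc=np.cos(np.radians(25))
def cr2w(o,th,p):
    A=(R.from_euler('z',th)*R.from_euler('y',-np.radians(25)))
    return A.apply(np.asarray(p,float))+[o[0],o[1],.068]
E
python3 - <<'E'
from h import *
from scipy.optimize import least_squares
c,K,D=cal('wrist'); d=np.load('w2.npz'); c['eye']=d['eye']; c['attitude']=d['att']; C=(c,K,D)
px=lambda a:(np.array(a)+.5)/4-.5+[275,35]
P=onplane('wrist',px([(113,122),(487,125),(462,522),(113,520)]),.014*np.ones(4),C)
o,th,r=standfit(P); print('foot',o,np.degrees(th),r.round(1))
# knob top joint+ foot fit
kpx=px([(173,97)])
f=lambda j:(proj('wrist',cr2w(o,th,[[0,.056+j[0],.051]]),C)-kpx).ravel()
s=least_squares(f,[.024]); print('joint',s.x,'px res',s.fun)
m=cr2w(o,th,[[.031,.035,0],[.031,-.035,0],[-.031,-.035,0],[-.031,.035,0],[.039,.043,.0095],[.039,-.043,.0095],[-.039,-.043,.0095],[-.039,.043,.0095]])
q=(proj('wrist',m,C)-[275,35]+.5)*4-.5; print(q.round())
im=cv2.imread('pics/crop2.png')
for i,a in enumerate(q): cv2.circle(im,tuple(int(v) for v in a),4,(0,255,0) if i<4 else (0,0,255),1)
kt=(proj('wrist',cr2w(o,th,[[0,.056+s.x[0],.051]]),C)[0]-[275,35]+.5)*4-.5
cv2.circle(im,tuple(int(v) for v in kt),4,(255,0,0),1)
for k in [(.087,.082),(.087,-.058),(-.043,-.058),(-.043,.082)]:
    w=[*(o+np.array([[np.cos(th),-np.sin(th)],[np.sin(th),np.cos(th)]])@k),.014]
    a=(proj('wrist',[w],C)[0]-[275,35]+.5)*4-.5; cv2.circle(im,tuple(int(v) for v in a),4,(0,255,255),1)
cv2.imwrite('pics/ov.png',im)
E
```

```text
foot [0.63428601 0.08146722] 83.13758893254173 [[-6.9 -2.3]
 [ 5.9 -4. ]
 [ 6.2  2.3]
 [-5.2  4. ]]
joint [-0.0014857] px res [-0.77283706 99.49406799]
[[236. 315.]
 [468. 317.]
 [440. 490.]
 [230. 488.]
 [211. 304.]
 [504. 307.]
 [465. 526.]
 [206. 524.]]
```

View pics/ov.png

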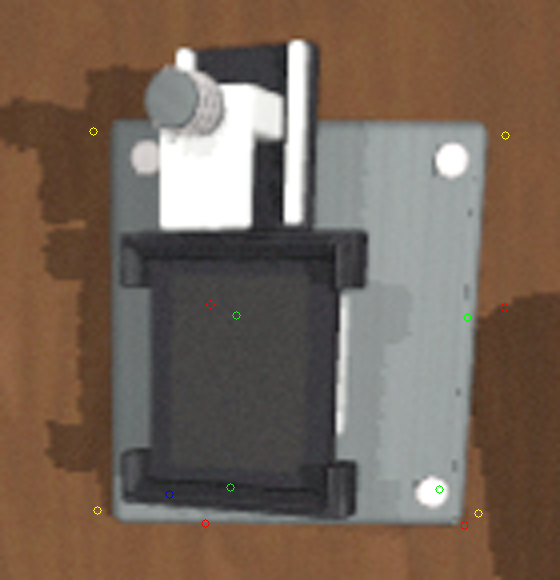

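I put the corners in the wrong order: image right is +x and up is +y. Redoing the fit.

Run:
```python
from h import *
from scipy.optimize import least_squares
c,K,D=cal('wrist'); d=np.load('w2.npz'); c['eye']=d['eye']; c['attitude']=d['att']; C=(c,K,D)
px=lambda a:(np.array(a)+.5)/4-.5+[275,35]
back=lambda P:(proj('wrist',P,C)-[275,35]+.5)*4-.5
P=onplane('wrist',px([(487,125),(462,522),(113,520),(113,122)]),.014*np.ones(4),C)
o,th,r=standfit(P); print('foot',o,np.degrees(th),r.round(1))
kpx=px([(173,97)])
f=lambda j:(proj('wrist',cr2w(o,th,[[0,.056+j[0],.051]]),C)-kpx).ravel()
s=least_squares(f,[.024]); print('joint',s.x,'px res',s.fun)
im=cv2.imread('pics/crop2.png')
def box(x,y0,y1,z,col):
    cv2.polylines(im,[back(cr2w(o,th,[[x,y1,z],[x,y0,z],[-x,y0,z],[-x,y1,z]])).astype(np.int32)],True,col,1)
box(.031,-.035,.035,0,(0,255,0)); box(.039,-.043,.043,.0095,(0,0,255)); j=s.x[0]
box(.014,.026+j,.07+j,.029,(255,0,255))
cv2.circle(im,tuple(int(v) for v in back(cr2w(o,th,[[0,.056+j,.051]]))[0]),5,(255,0,0),1)
cv2.imwrite('pics/ov2.png',im); np.save('stand.npy',[*o,th,j])
```

```text
foot [0.60172345 0.09546058] -6.8685454935345245 [[ 1.6  1.6]
 [ 0.6 -2.1]
 [-0.9 -1.6]
 [-1.3  2. ]]
joint [0.01882444] px res [-1.21842099 -0.00567828]
```

View pics/ov2.png

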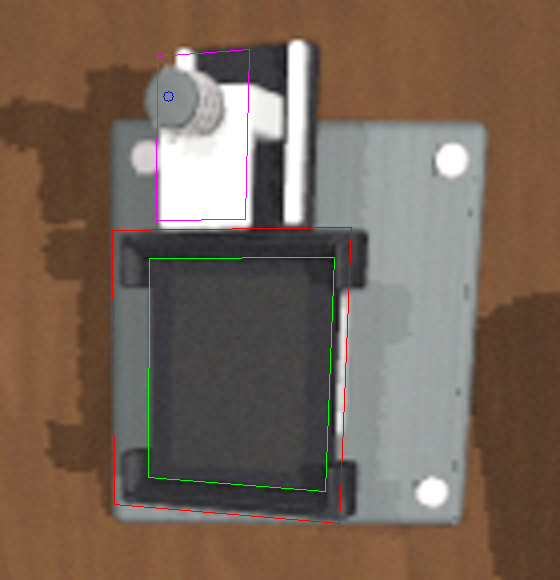

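Foot corners now agree with the model centre (symmetric residuals), but the cradle appears about 3 mm further along +x than predicted. I'll take one close view square to the cradle, in the placing orientation.

Run:
```python
from h import *
*o,th,j=np.load('stand.npy'); T=np.radians(25)
p=cr2w(o,th,[[0,-.03,.12]])[0]; q=toolq(th,T)
print(np.round(manip.solve_ik(p,q),2))
manip.move_pose(p,q); C=cal('wrist'); print(manip.current_tool_pos()-p,C[0]['eye'],manip.current_clock())
im=snap('wrist','w3'); np.savez('w3.npz',eye=C[0]['eye'],att=C[0]['attitude'])
m=proj('wrist',cr2w(o,th,[[.031,.035,0],[.031,-.035,0],[-.031,-.035,0],[-.031,.035,0],[0,.056+j,.051]]),C); print(m.round(1))
x0,y0=int(m[:4,0].mean())-66,int(m[:4,1].max())-180
print(x0,y0); y0=max(y0,0)
cr=cv2.resize(cv2.cvtColor(im,4)[y0:y0+200,x0:x0+133],None,fx=3,fy=3,interpolation=cv2.INTER_CUBIC); ov=cr.copy()
b=lambda P:((proj('wrist',cr2w(o,th,P),C)-[x0,y0]+.5)*3-.5).astype(np.int32)
for x,y,z,col in [(.031,.035,0,(0,255,0)),(.031,.035,.006,(255,255,0)),(.039,.043,.006,(0,0,255))]:
    cv2.polylines(ov,[b([[x,y,z],[x,-y,z],[-x,-y,z],[-x,y,z]])],True,col,1)
cv2.circle(ov,tuple(int(v) for v in b([[0,.056+j,.051]])[0]),24,(255,0,0),1)
cv2.imwrite('pics/w3c.png',np.hstack([cr,ov]))
```

```text
[ 0.5   0.25 -0.87  2.2   0.82  0.51 -1.11]
[ 0.00150468 -0.00131355  0.00127832] [0.49144214 0.1528349  0.31982967] 3.9167
[[355.5 117.8]
 [353.3 198.7]
 [283.8 198.8]
 [281.  118. ]
 [317.8  57.2]]
252 18
```

View pics/w3c.png

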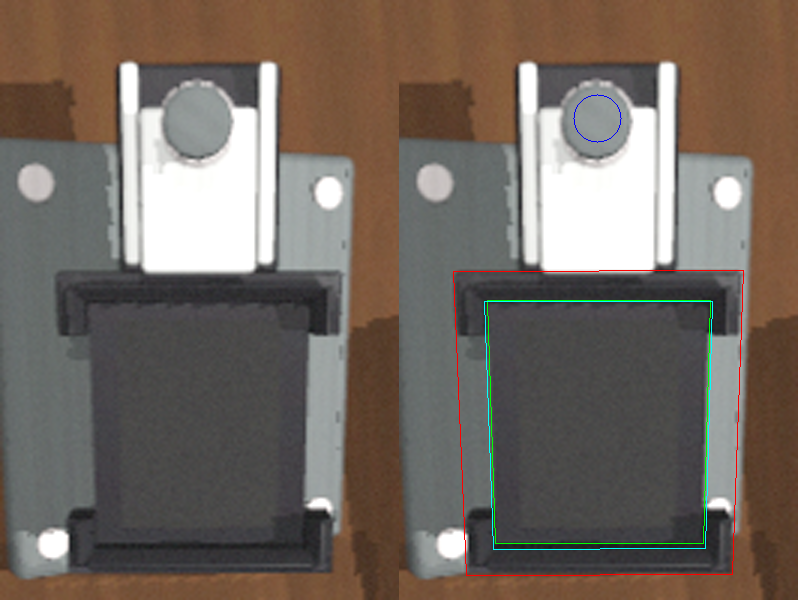

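The tilted view confirms the pose: wall outline centre is about (199,422) in the crop against a model value of (199,422), and the knob at (197,120) against (198,119). Next is the grasp, with a numeric re-measurement from hover first.

```bash
cat >> h.py <<'E'
def goto(p,q,vel=.1,tol=.0006,n=3):
    p=np.array(p,float); c=p.copy(); 
    for i in range(n):
        manip.servo_line(c,q,vel); e=p-manip.current_tool_pos()
        if np.abs(e).max()<tol: break
        c=c+e; vel=.03
    return e*1000
E
python3 - <<'E'
from h import *
q=toolq(np.radians(8.31))
p=manip.current_tool_pos(); manip.servo_line(p+[-.04,0,.08])
manip.move_pose((.4513,-.155,.16),q); manip.sleep(.2)
C=cal('wrist'); im=snap('wrist','w4'); u=proj('wrist',[[.4513,-.1337,.02]],C)[0]; print(u)
x,y=int(u[0])-60,int(u[1])-60; r=timerpose(im,C,(x,y,120,115),.017); print(r)
print(manip.current_tool_pos(),R.from_quat(manip.current_tcp_rot()).as_matrix().round(4)[:, [0,2]].T,manip.current_clock())
E
```

```text
[322.52618474 168.49223144]
((451.27020263671875, -134.2788543701172), (57.94343948364258, 65.63538360595703), 8.41839599609375)
[ 0.45185007 -0.1540367   0.1606913 ] [[ 9.892e-01  1.465e-01  1.200e-03]
 [ 1.400e-03 -9.000e-04 -1.000e+00]] 5.9583
```

Run:
```python
from h import *
q=toolq(np.radians(8.37)); P=np.array([.4513,-.1341])
manip.servo_line([*P,.05],q,.15); print(goto([*P,.004],q,.06), manip.current_force().round(2) if hasattr(manip.current_force(),'round') else manip.current_force())
effector.close(20); print('gap',manip.current_finger_gap(),manip.current_tool_pos(),manip.current_clock())
manip.servo_line([*P,.16],q,.12); manip.sleep(.3)
print('gap',manip.current_finger_gap(),manip.current_force(),manip.current_tool_pos())
C=cal('wrist'); im=snap('wrist','w5'); u=proj('wrist',[[*P,.175]],C)[0]; print(u,C[0]['eye'])
*o,th,j=np.load('stand.npy'); T=np.radians(25)
for z in (.08,.03,.003): 
    s=manip.solve_ik(cr2w(o,th,[[0,0,z]])[0],toolq(th,T)); print(np.round(s,2))
```

```text
[-0.21759146 -0.10842082 -0.08386586] [-0.82 -0.71 -0.42]
gap 0.05764853965798311 [ 0.45139563 -0.13417954  0.00411787] 8.4083
gap 0.05780263785110781 [ 0.53594811  0.12116018 -0.31322963] [ 0.45114896 -0.13394901  0.15968044]
[320.72632862 268.33495956] [ 0.44013212 -0.06011725  0.31648036]
[-0.05  0.28 -0.32  2.18  0.78  0.4  -1.15]
[-0.31  0.38 -0.01  2.17  0.78  0.26 -1.16]
[-0.36  0.45  0.07  2.15  0.81  0.2  -1.2 ]
```

View pics/w5.png

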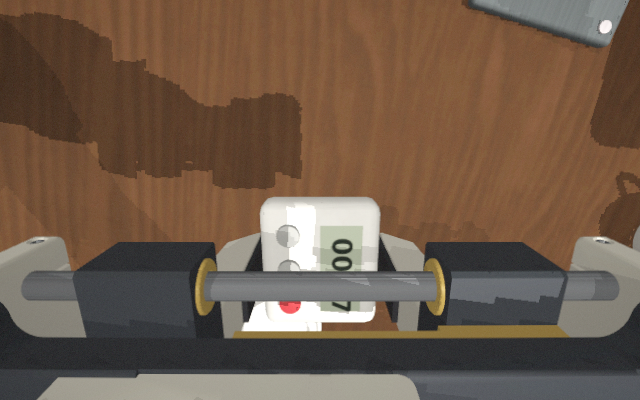

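The timer is held square in the jaws: display towards +x, buttons towards the robot, outline rows 198–322. I'll check its y offset numerically, then go to the hover in the well-conditioned arm posture (away from the j6 limit).

Run:
```python
from h import *
t=np.array(manip.current_tool_pos()); A=R.from_quat(manip.current_tcp_rot())
C=cal('wrist'); print('pred rows', [proj('wrist',[t+A.apply([0,s*.033,-.0155])],C)[0].round(1) for s in (-1,1)])
manip.servo_line(t+[0,0,.06])
manip.movej([.5,.25,-.87,2.2,.82,.51,-1.11])
*o,th,j=np.load('stand.npy'); T=np.radians(25); q=toolq(th,T)
print(goto(cr2w(o,th,[[0,0,.05]])[0],q,.1)); print(np.round(manip.current_q(),2),manip.current_force(),manip.current_clock(),manip.current_finger_gap())
a=(R.from_quat(q).inv()*R.from_quat(manip.current_tcp_rot())).magnitude(); print('oriErr',a)
for z in (.02,.004): print(np.round(manip.solve_ik(cr2w(o,th,[[0,0,z]])[0],q),2))
```

```text
pred rows [array([320.5, 202.8]), array([320.4, 326.4])]
[-0.09399304  0.44412106 -0.26196992]
[ 0.28  0.42 -0.7   2.16  1.14  0.5  -1.43] [-0.77225726  0.09761926 -0.68237337] 12.8583 0.05815109853116454
oriErr 0.0007145568509207007
[ 0.23  0.49 -0.64  2.15  1.25  0.48 -1.53]
[ 0.2   0.52 -0.61  2.14  1.31  0.47 -1.58]
```

Run:
```python
from h import *
im=cv2.imread('pics/w5.png',0); 
for c in (300,369): print(c,im[192:212,c].tolist(),im[304:330,c].tolist())
# at w5 time eye -> rebuild camera from tool-relative geometry
C=cal('wrist'); t=np.array(manip.current_tool_pos()); A=R.from_quat(manip.current_tcp_rot())
for z in (.0041,-.0129,-.0159): print(z,[proj('wrist',[t+A.apply([.02,s*y,z])],C)[0].round(1).tolist() for s,y in ((-1,.033),(-1,.030),(1,.033),(1,.030))])
u=proj('wrist',[t+A.apply([0,0,-.0159])],C)[0]
# live image: rows of timer in the hand now
im2=snap('wrist','w6'); g=cv2.cvtColor(im2,cv2.COLOR_RGB2GRAY)
for c in (300,369): print(c,g[188:212,c].tolist(),g[304:330,c].tolist())
```

```text
300 [100, 102, 102, 105, 121, 167, 176, 180, 186, 195, 209, 222, 235, 244, 251, 254, 255, 255, 255, 255] [168, 200, 221, 220, 249, 255, 255, 255, 255, 255, 255, 255, 255, 255, 255, 254, 254, 254, 254, 255, 255, 255, 255, 255, 255, 255]
369 [107, 100, 99, 98, 99, 125, 163, 173, 180, 189, 197, 205, 212, 216, 218, 222, 224, 227, 231, 231] [199, 199, 199, 197, 198, 198, 197, 208, 255, 255, 255, 255, 255, 255, 255, 255, 250, 110, 89, 92, 91, 90, 86, 88, 88, 89]
0.0041 [[360.7, 191.5], [360.5, 197.2], [356.6, 303.5], [356.8, 298.9]]
-0.0129 [[365.1, 200.7], [364.8, 206.9], [360.2, 322.5], [360.4, 317.6]]
-0.0159 [[366.0, 202.5], [365.7, 208.8], [360.9, 326.2], [361.1, 321.2]]
300 [67, 69, 69, 69, 67, 61, 59, 60, 84, 157, 165, 170, 177, 183, 191, 200, 205, 210, 215, 216, 221, 225, 229, 229] [107, 153, 153, 153, 179, 194, 194, 195, 195, 196, 195, 195, 195, 194, 193, 191, 190, 217, 169, 88, 87, 92, 86, 85, 88, 89]
369 [153, 150, 151, 151, 149, 151, 148, 149, 148, 156, 177, 188, 193, 198, 212, 223, 234, 241, 246, 251, 246, 242, 255, 255] [254, 254, 254, 254, 254, 254, 254, 254, 254, 254, 254, 255, 255, 254, 254, 252, 238, 111, 91, 93, 95, 93, 92, 95, 95, 94]
```

The two edges bracket zero offset (under 1 mm), so the grip is centred. Descending along the cradle normal with force watch.

Run:
```python
from h import *
*o,th,j=np.load('stand.npy'); T=np.radians(25); q=toolq(th,T)
n=cr2w(o,th,[[0,0,1]])[0]-cr2w(o,th,[[0,0,0]])[0]
A=(R.from_euler('z',th)*R.from_euler('y',-T))
loc=lambda: A.inv().apply(np.array(manip.current_tool_pos())-[*o,.068])*1000
manip.sleep(.2); f0=np.array(manip.current_force())
print(goto(cr2w(o,th,[[0,0,.018]])[0],q,.06)); manip.sleep(.2); print('f0',f0,np.array(manip.current_force())-f0)
f0=np.array(manip.current_force())
for z in np.arange(.016,.0009,-.001):
    manip.servo_line(cr2w(o,th,[[0,0,z]])[0],q,.02); manip.sleep(.1)
    f=A.inv().apply(np.array(manip.current_force())-f0); print(round(z*1000,1),loc().round(2),f.round(2),round(manip.current_finger_gap()*1000,1))
    if f[2]>4 or np.linalg.norm(f)>8: break
print(manip.current_clock())
```

```text
[ 0.06966833 -0.25224058 -0.01644388]
f0 [ 0.43644997  0.86577058 -1.33860614] [-0.45457666 -1.07918234 -0.82212842]
16.0 [-0.02 -0.07 16.01] [ 0.49 -0.61  1.37] 57.8
15.0 [-3.000e-02  1.000e-02  1.499e+01] [ 1.08 -0.07  1.02] 58.0
14.0 [-1.000e-02 -2.000e-02  1.398e+01] [0.46 0.3  1.81] 57.7
13.0 [ 0.    0.04 12.99] [-0.28  0.34  0.97] 57.7
12.0 [-0.02  0.   11.99] [0.61 0.28 0.35] 57.5
11.0 [-0.04  0.02 10.98] [0.11 0.48 1.09] 57.9
10.0 [-0.02  0.04  9.98] [-0.71  0.5   1.17] 57.6
9.0 [-0.    0.    8.99] [0.27 0.16 1.79] 57.8
8.0 [-0.02 -0.03  7.97] [0.86 1.27 1.94] 58.2
7.0 [-0.03  0.01  6.98] [0.4  0.28 0.73] 57.7
6.0 [-0.03  0.03  5.98] [0.12 0.49 1.05] 58.1
5.0 [-0.02  0.01  4.99] [ 0.74 -0.16  1.26] 57.7
4.0 [-0.02 -0.01  3.98] [-0.    1.11  0.49] 58.1
3.0 [0.06 0.11 3.56] [-0.28 -1.67 10.73] 58.0
18.8917
```

Contact came at the expected height (TCP 3.6 mm above the floor, underside about 4 mm below the TCP). Easing off the preload, releasing, retreating and looking.

Run:
```python
from h import *
*o,th,j=np.load('stand.npy'); T=np.radians(25); q=toolq(th,T); A=(R.from_euler('z',th)*R.from_euler('y',-T))
manip.servo_line(cr2w(o,th,[[0,0,.0039]])[0],q,.02); manip.sleep(.2); print(manip.current_force())
effector.open_jaws(); manip.sleep(.2)
manip.servo_line(cr2w(o,th,[[0,0,.03]])[0],q,.05); manip.servo_line(cr2w(o,th,[[0,-.03,.12]])[0],q,.12); manip.sleep(.3)
C=cal('wrist'); im=snap('wrist','w7'); print(manip.current_clock())
m=proj('wrist',cr2w(o,th,[[0,0,.02]]),C)[0]; x0,y0=int(m[0])-66,max(int(m[1])-140,0)
cr=cv2.resize(cv2.cvtColor(im,4)[y0:y0+200,x0:x0+133],None,fx=3,fy=3,interpolation=cv2.INTER_CUBIC); ov=cr.copy()
b=lambda P:((proj('wrist',cr2w(o,th,P),C)-[x0,y0]+.5)*3-.5).astype(np.int32)
for x,y,z,col in [(.029,.033,.018,(0,255,0)),(.039,.043,.006,(0,0,255))]:
    cv2.polylines(ov,[b([[x,y,z],[x,-y,z],[-x,-y,z],[-x,y,z]])],True,col,1)
cv2.circle(ov,tuple(int(v) for v in b([[0,.056+j,.051]])[0]),24,(255,0,0),1)
cv2.imwrite('pics/w7c.png',np.hstack([cr,ov]))
```

```text
[ 7.04499411e-01  6.33240449e-01 -1.60108504e-04]
22.25
```

View pics/w7c.png

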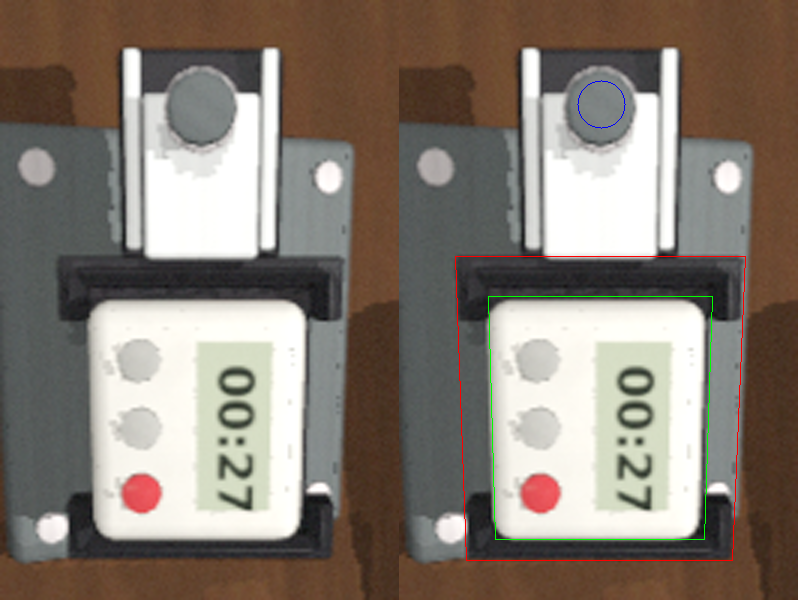

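The timer is seated: display up-slope, square inside the walls (outline crop x 90–304, y 300–540), and the knob is unmoved. Now grip the knob across x and slide the keeper home.

Run:
```python
from h import *
*o,th,j=np.load('stand.npy'); T=np.radians(25); q=toolq(th,T); A=(R.from_euler('z',th)*R.from_euler('y',-T))
loc=lambda: (A.inv().apply(np.array(manip.current_tool_pos())-[*o,.068])*1000).round(2)
W=lambda y,z:cr2w(o,th,[[0,y,z]])[0]
yk=.056+j
manip.servo_line(W(yk,.10),q,.15); print(goto(W(yk,.037),q,.08),manip.current_force())
effector.close(15); manip.sleep(.1); print('gap',manip.current_finger_gap(),loc()); f0=np.array(manip.current_force())
for y in [*np.arange(yk-.003,.0575,-.003),.0565,.0555,.0545,.0535]:
    manip.servo_line(W(y,.037),q,.03); manip.sleep(.05)
    f=A.inv().apply(np.array(manip.current_force())-f0); print(round(y*1000,1),loc(),f.round(1))
    if f[1]>9: break
print(manip.current_clock(),manip.current_finger_gap())
```

```text
[-0.07437906 -0.15908968 -0.38127626] [ 0.04195594 -0.1326972  -0.44947276]
gap 0.01534521802717187 [ 0.75 74.82 37.04]
71.8 [ 0.71 71.7  37.04] [ 1.4 -0.3 -0.7]
68.8 [ 0.72 68.69 37.06] [ 2.1  0.9 -0.7]
65.8 [ 0.73 65.67 37.06] [ 1.   0.5 -1.2]
62.8 [ 0.69 62.72 37.04] [ 2.7  0.1 -1.3]
59.8 [ 0.69 59.74 37.06] [ 2.2  0.8 -0.9]
56.5 [ 0.73 56.4  37.07] [ 1.6  0.1 -0.7]
55.5 [ 0.66 55.95 37.07] [ 1.7  0.9 -1.4]
54.5 [ 0.71 55.95 37.16] [ 1.8  4.1 -4.2]
53.5 [ 0.67 55.88 37.19] [ 2.7  5.1 -6. ]
28.0333 0.015012276097204819
```

The keeper hit its stop at knob y = 55.9 mm (home is 56). I'll relieve the load, release, back off and check.

Run:
```python
from h import *
*o,th,j=np.load('stand.npy'); T=np.radians(25); q=toolq(th,T)
W=lambda y,z:cr2w(o,th,[[0,y,z]])[0]
manip.servo_line(W(.0557,.037),q,.03); manip.sleep(.1)
effector.open_jaws(); manip.sleep(.1)
manip.servo_line(W(.0557,.08),q,.08); manip.servo_line(W(-.03,.12),q,.15); manip.sleep(.3)
C=cal('wrist'); im=snap('wrist','w8'); snap('top','top8'); print(manip.current_clock())
m=proj('wrist',cr2w(o,th,[[0,0,.02]]),C)[0]; x0,y0=int(m[0])-66,max(int(m[1])-140,0)
cr=cv2.resize(cv2.cvtColor(im,4)[y0:y0+200,x0:x0+133],None,fx=3,fy=3,interpolation=cv2.INTER_CUBIC); ov=cr.copy()
b=lambda P:((proj('wrist',cr2w(o,th,P),C)-[x0,y0]+.5)*3-.5).astype(np.int32)
cv2.polylines(ov,[b([[.014,.026,.029],[-.014,.026,.029],[-.014,.067,.029],[.014,.067,.029]])],True,(255,0,255),1)
cv2.polylines(ov,[b([[x,y,.018] for x,y in ((.029,.033),(.029,-.033),(-.029,-.033),(-.029,.033))])],True,(0,255,0),1)
cv2.circle(ov,tuple(int(v) for v in b([[0,.056,.051]])[0]),24,(255,0,0),1)
cv2.imwrite('pics/w8c.png',np.hstack([cr,ov]))
a,c=cv2.imread('pics/top0.png'),cv2.imread('pics/top8.png')
for n,(x,y,w,h) in dict(lid=(400,215,45,45),basket=(382,143,34,34),spoon=(198,215,53,30)).items():
    print(n,np.mean(cv2.absdiff(a,c)[y:y+h,x:x+w]).round(2),cv2.phaseCorrelate(np.float64(a[y:y+h,x:x+w,1]),np.float64(c[y:y+h,x:x+w,1])))
```

```text
31.6333
lid 21.53 ((-0.16920072499127414, 0.3390061395616044), 0.6456568238899218)
basket 20.58 ((-0.11004922504907455, -0.07495549217030373), 0.9311082618546254)
spoon 29.53 ((0.6338110498070861, -0.9471601501084699), 0.4282046207980132)
```

View pics/w8c.png

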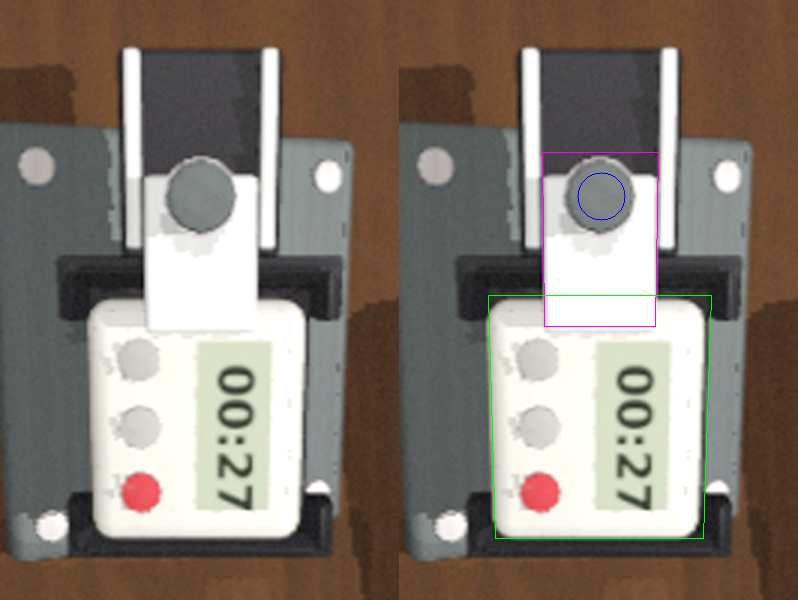

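The knob is at its predicted home position (601,196), the plate covers the timer's edge, and the timer hasn't moved. The bystanders shifted about 1 px or less in the top view. Gripper is clear, so I'm handing in.

```bash
python3 -c "
from h import *
print(manip.current_force(),manip.current_finger_gap()); manip.hand_in(); print(manip.current_clock())"
```

```text
[ 0.0635099  -0.583719    0.12999406] 0.09192208144329832
the job is handed in; nothing more can be done
the job is handed in; nothing more can be done
```

The timer is back in its stand with the keeper home, and the job is handed in; hand-in gives no verdict. The robot clock read 31.6 s at my last reading, against the 45 s limit.

**What I did:** I gripped the timer across its 58 mm and laid it along the cradle's normal. It touched the floor at the expected height. I eased off the contact load before opening the jaws. Then I gripped the keeper's knob and slid it to its stop.

**Last checks:**
- **Timer:** in the close wrist view it lies face up and square inside the pocket walls, display up the slope. It did not move when the keeper came over. Underside height and flatness were not measured directly; they rest on the contact height and the picture.
- **Keeper:** it stopped at 55.9 mm, where home is 56 mm. The picture shows the knob in its home position and the plate over the timer's edge.
- **Gripper:** it was clear of everything, about 0.1 m above the pocket, with about 0.6 N on the force reading.
- **Bystanders:** the top view shows shifts of about 1 pixel or less, roughly 3 mm. The images also changed in brightness, so the spoon and lid matches were weak (0.43 and 0.65). The basket matched well (0.93).

**Disagreements:**
- The foot corners measured about 1–2 mm smaller per side than the stated size, which did not affect the centre.
- My first stand fit had the corners in the wrong order; I corrected it before any move used it.
- The timer's offset in the grip read between -0.5 and +2 mm depending on which edge I used. I treated it as centred.

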